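# Release the bench light's battery and catch it with the other finger

### The job

Free the battery on the sloping back of the bench light: press the release button beside it with one finger and, as the spring pops the battery out downhill, stop it with your other finger before its end runs over the lower edge of its black plate. Do not lift the battery, leave the other things on the counter alone, and finish while still holding the freed battery back with that finger.

Things in the scene. Friction and masses are not known exactly. Their poses are not given: they have to be found in the camera images.
- light: Fixed stand of a small bench LED light: steel base 130 x 180 mm, two yoke arms to 150 mm height with clamp knobs at both sides. It carries a grey panel 180 x 150 mm, tilted 22 degrees, lit side down, back up. Origin under the base's middle; x level, towards the downhill side.
- plate: Black battery plate on the panel's back, 22 degrees steep. Origin on its slippery floor (150 mm above the counter) under the middle of the locked battery's lower end. x downhill, the way the battery slides; y level, towards the button's side; z square out of the plate. Floor: x -94..46, y -28..58 mm; downhill of it the panel's back lies 8 mm lower. Uphill, contact block at x -92..-74, 24 mm high.
- plate_rail (a point): Top of the lower end of the button-side rail, at x -2, y 21, z 6 mm of the plate. Two such rails, 6 mm high, at y -25..-17 and 17..25 mm, from x -74 to -2 mm, hook into grooves low in the battery's sides: it can slide only along x and cannot be raised from between them.
- release_top (a point): Middle of the top of the grey square release button (14 x 14 mm), beside the track and downhill of the battery; moves with the button. At rest at x 26, y 43, z 15 mm of the plate, 8 mm above its black housing (26 x 26 mm, 7 mm high). It is pressed square into the plate, along the plate's -z.
- release (a joint): Travel of the release button in m: 0 at rest, 0.007 fully in (then 1 mm proud of its housing). Sprung: 3 N to start, 6 N fully in. At about 5 mm the latch tongue before the battery's lower end (y 5..12 mm, 5 mm high) has sunk into the floor and the battery is free. Let go, button and tongue rise again.
- battery: Grey slide-on camera battery, 70 mm along the slope, 38 mm wide, 20.5 mm high, about 0.1 kg, paper label on top. Origin and axes as the plate's while locked (bottom edge of its lower end). Once freed, spring pins push it the first 8 mm downhill and its weight takes it on: it is 45 mm out within about 0.2 s, then runs off the plate.
- battery_front (a point): Middle of the bottom edge of the battery's lower end (the same point as the battery's origin). Its x in the plate's frame tells how far the battery has come out.
- vise: Black bench vise, fixed to the counter, with rubber-padded jaws holding a silver lens barrel upright; about 170 mm long, 136 mm high at the barrel's top. Origin under its middle.
- rear_cap: Grey plastic rear lens cap lying loose, 64 mm across, 22 mm high; origin under its centre.
- uv_filter: Clear glass UV filter in a silver ring lying loose, 62 mm across, 7 mm high; origin under its centre.
- spanner: Brass two-legged lens spanner lying loose, 110 x 57 mm, 5 mm thick; origin under the middle of its long bar.
Things that resemble listed ones, but are neither listed nor needed, are in the scene too. What is shaped like the battery but purple is not meant. There is more than one size of the light; the one meant has the size given above.

How it is judged:
By the outcome, as a careful person would: the job done as asked, in the order asked, and still so for the second after the job is handed in, while the arm keeps its last pose, push and grip.
It also fails if it takes over 35 s, if anything falls off the work surface, if the arm or the gripper's body presses on something with over 40 N, if the wrist force passes 120 N, or if a joint passes its speed limit or range.

### The arm

A 7-joint arm with a two-finger parallel gripper is mounted at the origin on the work surface. World frame = base frame: x ahead of the robot, y to its left, z up, the work surface at z = 0. Lengths are in m, angles in rad, forces in N, time in s.
With the tool pointing down it reaches from about 0.425 to 0.8 m from the base axis. Payload 8.3 kg.
Tool frame: the origin (TCP) lies between the finger pads; the fingertips stand 14 mm ahead of it and the grasp point (between the pads) lies 5 mm behind it; z points along the fingers, y is the line along which they close (so a half turn about z gives the same grasp; the last joint's range is limited). The gripper opens to 85 mm and grips with 20 to 120 N. Pads are 22 mm wide; open, the fingers measure 114 mm over their backs; the gripper's body (76 mm by 85 mm) begins 54 mm behind the grasp point. The pads swing forward as they close: fully open they stand 13 mm farther back than shut.
Start: joints at [-1.26, 0.383, 0.016, 1.37, -0.006, 1.388, -0.046], TCP at [0.228, 0.582, 0.215] pointing down, gripper open.
Joint ranges: [-2.95, 2.95], [-0.25, 2.06], [-1.52, 1.56], [0.18, 2.33], [-1.44, 4.58], [0.02, 2.06], [-3.01, 3.01]. Speed limits (rad/s): [2.39, 2.39, 3.01, 3.01, 3.14, 3.14, 3.14].

### API

Orientations are given as a rotation vector (axis times angle).
In Python, from plant import sensors, vision, robot gives the robot as it stands.
- The arm moves only by the shell command python3 -m jog 'ROWS' [FORCE]. ROWS is a JSON object of lists of equal length, an entry for each row: "gripper": the finger opening in mm, from 0 to 85.4; "dp": the shift along the world's x, y, z in mm, a list of three; "roll": the turn about the world's z in rad. In form: {"gripper": [gripper, ...], "dp": [[dx, dy, dz], ...], "roll": [roll, ...]}. A call has 1 to 8 rows; each row is the pose to reach, as a shift and turn from the pose commanded when the call began; what a row does not reach only later rows make up. A row lasts 1/12 s, in which the tool goes at most 41.7 mm and 7.16 degrees, less where a joint would pass 70% of its speed; a pose out of reach is approached as far as the arm can. A call with a gripper value outside its range is refused whole. The fingers move at their own pace and stop on an object; FORCE is the grip in N (left out, the last holds). Time passes only in rows, so rows that repeat a pose let the fingers close. It gives the time, the measured TCP pose, the force, the opening and the grip force at its end, in the units of the state.
- sensors.get_state(): the state, without advancing time (a new reading comes with each control period).
- vision.grab_frame(name): name is "side" or "top" or "wrist"; returns the picture (384x512x3 uint8, red, green, blue); there is no depth.
- vision.camera_params(name): a dict with "fx", "fy", "cx", "cy" (pixels), "position" and "rotation" of the camera in the world. Camera axes: x right, y down, z forward; pixel columns grow to the right and rows downward; lengths in m; the calibration is good to about 2 mm. A picture is of the moment at which its call begins: read the wrist's pose just before it. camera_params takes no time and is no camera call; for the wrist camera it gives the pose at the moment of the call.
- robot.close_job(): hands the job in; it is judged then, once.
The state is a dict: "t": time; "joint_pos": joint angles; "joint_vel": joint speeds; "tau": joint torques, N m; "position": TCP position; "orientation": TCP orientation; "contact_force": force on the tool from outside, world axes, zero at the start; "ft_torque": the same for the moment, N m; "finger_gap": opening from 0.0 (shut) to 1.0 (fully open); "grip_force": force on a finger pad.
Only numpy, scipy, OpenCV 4.12 (cv2) and the standard library are available. Lean on these libraries where they do the work, as an engineer would, in place of code of your own. Each camera call takes 0.05 s, during which the arm holds its last target. There are 200 camera calls.

## Working session

There is one attempt and no reset: what is moved stays moved. The work goes in short steps, Python scripts to look and compute and a shell command to move; the robot and the scene stay as the last step left them, time stands still between calls to the robot, and variables do not carry over. Pictures are saved under pics/ and viewed, at most 10 in all, crops included, and the job is handed in when it is done.

```bash
ls; mkdir -p pics; python3 - <<'E'
from plant import sensors, vision, robot
import cv2,numpy as np
for n in ("side","top"):
    f=vision.grab_frame(n); cv2.imwrite(f"pics/{n}0.png",cv2.resize(f[:,:,::-1],(800,600),interpolation=cv2.INTER_CUBIC))
    np.save(f"{n}0.npy",f)
    p=vision.camera_params(n); print(n,p)
s=sensors.get_state(); print(s["t"],s["position"],s["orientation"])
E
```

```text
pics
side {'fx': 419.76416466982954, 'fy': 419.76416466982954, 'cx': 251.10088218717567, 'cy': 191.32348341182563, 'position': array([ 0.33081917, -0.76614901,  0.93599707]), 'rotation': array([-2.31357842,  0.39039653, -0.1596435 ])}
top {'fx': 349.01830380565593, 'fy': 349.01830380565593, 'cx': 252.41298665544952, 'cy': 187.58730672819885, 'position': array([0.51787945, 0.0388032 , 0.98706099]), 'rotation': array([-2.22739793,  2.16968397, -0.11148728])}
0.1 [0.22802318 0.58142578 0.2144797 ] [-5.83566719e-01 -3.08663474e+00  2.69177088e-03]
```

View pics/side0.png

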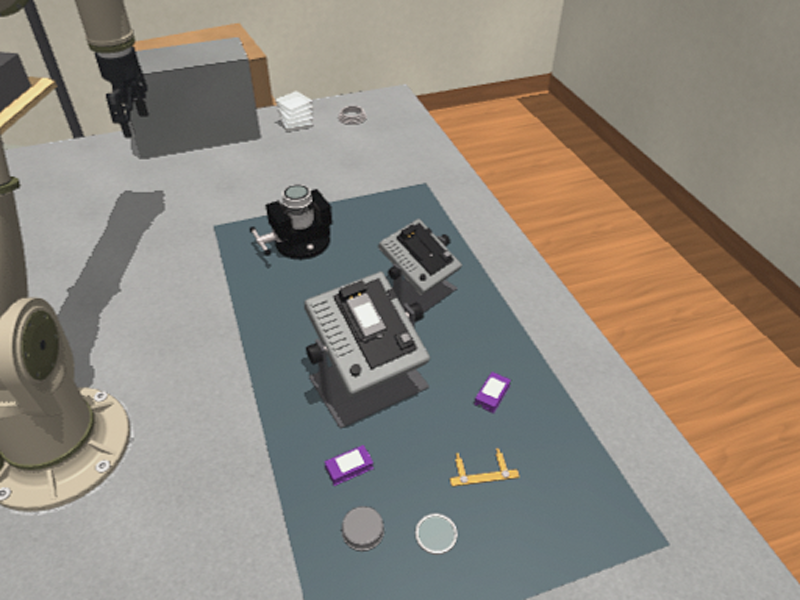

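View pics/top0.png

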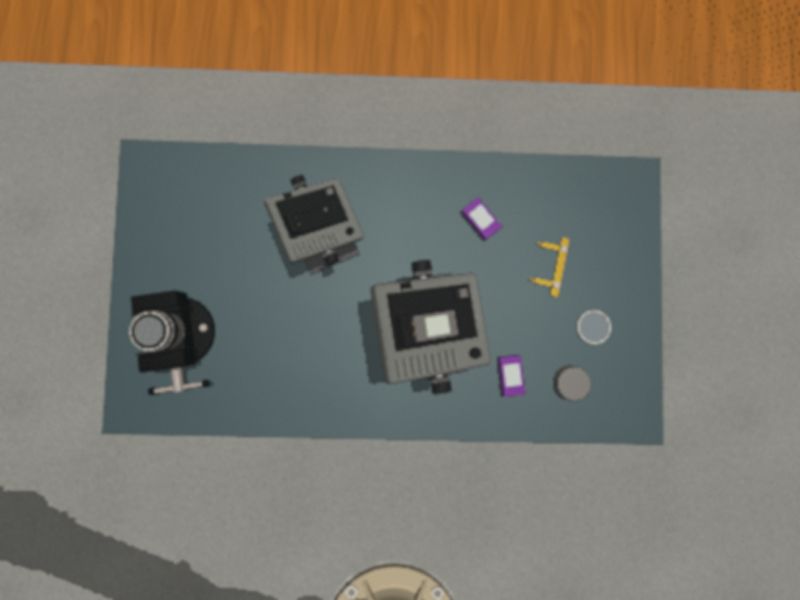

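The large light, at side (365,335) and top (430,325), carries the grey battery with its label at side (366,315). Its button is at side (405,340) and top (463,294). Look-alikes are the small light without a battery, side (425,250), and the purple batteries, side (348,463) and (492,391). I choose the large light with the grey battery and check it in one crop.

```bash
python3 - <<'E'
import cv2,numpy as np
s=np.load("side0.npy")[168:258,192:282];t=np.load("top0.npy")[162:252,232:322]
im=np.hstack([cv2.resize(a,(400,400),interpolation=cv2.INTER_CUBIC) for a in (s,t)])
cv2.imwrite("pics/crop0.png",im[:,:,::-1])
E
```

```text
(no output)
```

View pics/crop0.png

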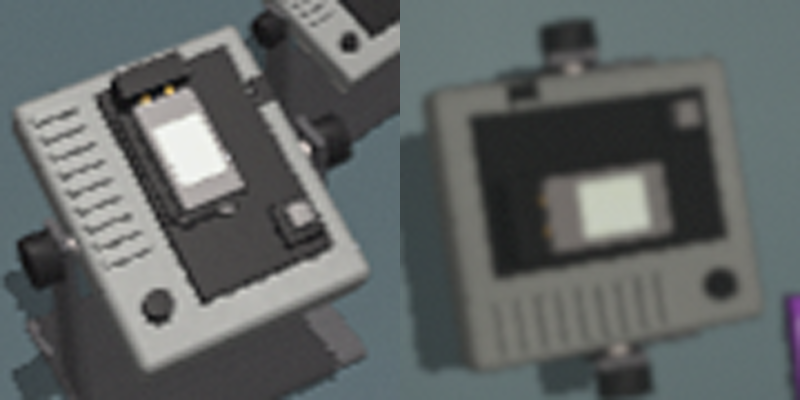

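The crop confirms the large panel with the grey labelled battery. The button is at crop (300,214) in the side view and (688,113) in the top view. The battery's lower end faces the image-right side of the top view, roughly world -y. I'll triangulate next.

```bash
cat > h.py <<'E'
import numpy as np,cv2
from scipy.spatial.transform import Rotation as R
from plant import vision
def P(p):
    r=R.from_rotvec(p["rotation"]).as_matrix().T
    K=np.array([[p["fx"],0,p["cx"]],[0,p["fy"],p["cy"]],[0,0,1]])
    return K@np.c_[r,-r@p["position"]]
def tri(a,b,pa,pb):
    X=cv2.triangulatePoints(P(pa),P(pb),np.array(a,float).T,np.array(b,float).T); X=(X[:3]/X[3]).T
    q=(np.c_[X,np.ones(len(X))]@P(pa).T); e=np.linalg.norm(q[:,:2]/q[:,2:]-np.array(a),axis=1)
    return X,e
def fit(model,X):  # world = Rm*model + t
    a=model.mean(0);b=X.mean(0); r,_=R.align_vectors(X-b,model-a); return r,b-r.apply(a)
E
python3 - <<'E'
from h import *
side=np.array([[300,214],[190,149],[205,303],[330,243],[228,45]]);top=np.array([[688,113],[613,207],[725,238],[701,90],[472,115]])-[400,0]
f=lambda d,o:(d+.5)/(400/90)-.5+o
s=f(side,np.array([192,168]));t=f(top,np.array([232,162]))
X,e=tri(s,t,vision.camera_params("side"),vision.camera_params("top"))
print(np.c_[X*1000,e].round(1))
M=np.array([[26,43,15],[-33,0,20.5],[46,-28,0],[46,58,0],[-94,58,0]])/1e3
r,o=fit(M,X); print("origin",o*1e3,"\naxes",r.as_matrix().round(3)); print("res",((r.apply(M)+o-X)*1e3).round(1))
m=r.as_matrix()
print("tilt",np.degrees(np.arcsin(-m[2,0])),"yaw y axis",np.degrees(np.arctan2(m[1,1],m[0,1])))
E
```

```text
[[ 5.824e+02 -9.100e+01  1.514e+02  1.000e-01]
 [ 5.306e+02 -4.820e+01  1.805e+02  1.000e-01]
 [ 5.160e+02 -1.166e+02  1.278e+02  1.000e-01]
 [ 5.971e+02 -1.011e+02  1.319e+02  0.000e+00]
 [ 5.773e+02  2.630e+01  1.823e+02  3.000e-01]]
origin [534.77906661 -69.59243751 147.16714682] 
axes [[ 0.163  0.985  0.053]
 [-0.911  0.171 -0.374]
 [-0.378  0.013  0.926]]
res [[-0.2 -0.6  0.4]
 [-0.1  1.  -1.9]
 [-1.3  0.3  1.7]
 [ 2.3 -0.5 -1.3]
 [-0.7 -0.3  1.1]]
tilt 22.193995152911317 yaw y axis 9.847667586698488
```

The fit is good: tilt 22.2°, residuals around 2 mm, yaw of plate y 9.85°, origin about (535,-70,150) mm. The target is TCP (562,-102), rolled by -1.025 rad. The gripper goes to 29 mm open, so one finger is over the button and the other is in the battery's path.

```bash
python3 -m jog '{"gripper":[29,29,29,29,29,29,29,29],"dp":[[0,0,40],[10,-25,75],[25,-60,85],[42,-96,85],[59,-132,85],[76,-168,85],[93,-204,85],[110,-240,85]],"roll":[0,-0.1,-0.2,-0.3,-0.4,-0.5,-0.6,-0.7]}' 20
python3 -m jog '{"gripper":[29,29,29,29,29,29,29,29],"dp":[[17,-35,0],[34,-70,0],[51,-105,0],[68,-140,0],[85,-175,0],[102,-210,0],[119,-245,0],[136,-280,0]],"roll":[-0.1,-0.2,-0.325,-0.325,-0.325,-0.325,-0.325,-0.325]}'
python3 -m jog '{"gripper":[29,29,29,29,29,29,29,29],"dp":[[17,-35,0],[34,-70,0],[51,-105,0],[68,-140,0],[80,-158,0],[88,-164,-20],[88,-164,-40],[88,-164,-50]],"roll":[0,0,0,0,0,0,0,0]}'
```

```text
t: 0.77
position: [0.3385, 0.3398, 0.3001]
orientation: [-1.613, -2.695, 0.001]
contact_force: [-0.0, 1.0, -0.3]
finger_gap: 0.337
grip_force: 0.0
t: 1.43
position: [0.4743, 0.0599, 0.3003]
orientation: [-2.022, -2.404, -0.0]
contact_force: [1.0, 1.1, -0.2]
finger_gap: 0.341
grip_force: 0.0
t: 2.1
position: [0.5613, -0.1028, 0.2475]
orientation: [-2.023, -2.4, 0.004]
contact_force: [0.2, -0.4, -1.3]
finger_gap: 0.341
grip_force: 0.0
```

```bash
python3 - <<'E'
from h import *
p=vision.camera_params("wrist"); f=vision.grab_frame("wrist"); np.save("w1.npy",f); print(p)
g=vision.grab_frame("side"); np.save("s1.npy",g)
a=cv2.resize(f,(533,400)); c=cv2.resize(g[120:260,180:273],(266,400),interpolation=cv2.INTER_CUBIC)
cv2.imwrite("pics/w1.png",np.hstack([a,c])[:,:,::-1])
o=np.array([.5348,-.0696,.150]); r=R.from_euler("ZY",[9.85-90,22],degrees=True); print(r.as_matrix().round(3))
for m in ([26,43,15],[-2,21,6],[46,-28,0],[46,58,0],[0,0,20.5],[0,19,20.5],[0,-19,20.5]):
    q=P(p)@np.r_[o+r.apply(np.array(m)/1e3),1]; print(m,(q[:2]/q[2]*533/512).round(1))
E
```

```text
{'fx': 292.30094050766724, 'fy': 292.30094050766724, 'cx': 256.9243602037131, 'cy': 193.74492585701262, 'position': array([ 0.54681437, -0.02240893,  0.40618742]), 'rotation': array([2.80544677, 0.23889056, 0.03333495])}
[[ 0.159  0.985  0.064]
 [-0.914  0.171 -0.369]
 [-0.375  0.     0.927]]
[26, 43, 15] [295.7 189.3]
[-2, 21, 6] [270.2 156. ]
[46, -28, 0] [218.2 196.2]
[46, 58, 0] [309.4 196.1]
[0, 0, 20.5] [243.8 168. ]
[0, 19, 20.5] [267.7 168. ]
[0, -19, 20.5] [219.9 168.1]
```

View pics/w1.png

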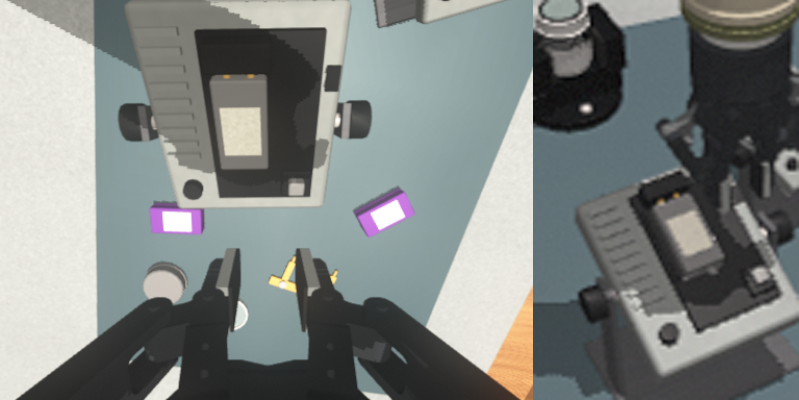

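The wrist view confirms the fit. The button is at (296,186) against a predicted (296,189), and the battery's lower end is at (220–268,168), as predicted. The fingertips are only about 7 mm thick, so I open to 36 mm to put one finger on the button's middle and the other on the battery's centreline, then go down to near contact.

```bash
python3 -m jog '{"gripper":[36,36,36,36,36,36],"dp":[[1.5,-1,-20],[1.5,-1,-45],[1.5,-1,-62],[1.5,-1,-69],[1.5,-1,-69],[1.5,-1,-69]],"roll":[0,0,0,0,0,0]}'
python3 - <<'E'
from h import *
p=vision.camera_params("wrist"); f=vision.grab_frame("wrist")
g=vision.grab_frame("side")
a=cv2.resize(f[130:330,180:370],(475,500),interpolation=cv2.INTER_CUBIC); c=cv2.resize(g[165:265,190:250+5],(325,500),interpolation=cv2.INTER_CUBIC)
cv2.imwrite("pics/w2.png",np.hstack([a,c])[:,:,::-1])
E
```

```text
t: 2.7
position: [0.5641, -0.1029, 0.1826]
orientation: [2.021, 2.404, 0.001]
contact_force: [0.1, 0.5, 0.6]
finger_gap: 0.423
grip_force: 0.0
```

View pics/w2.png

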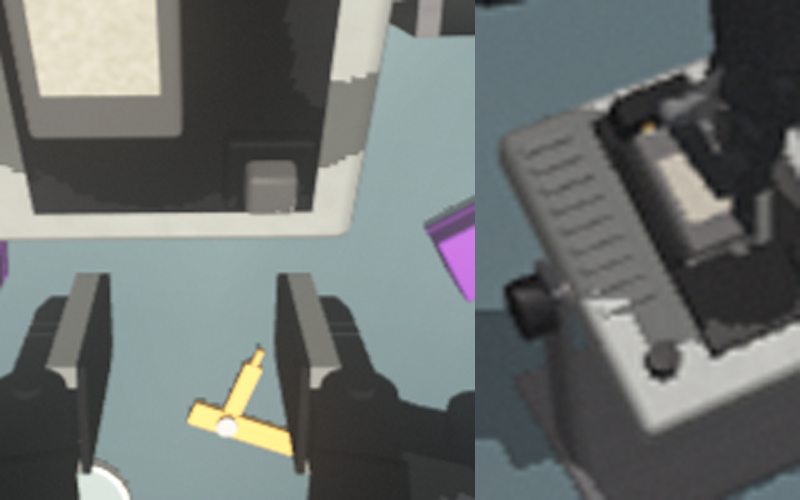

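The view shows both fingertips, inner corners at crop (110,275) and (277,273), straddling as planned. I'll compute exactly where they sit in plate coordinates.

```bash
python3 - <<'E'
from h import *
from plant import sensors
p=vision.camera_params("wrist"); t=sensors.get_state()["position"]
o=np.array([.5348,-.0696,.150]); r=R.from_euler("ZY",[9.85-90,22],degrees=True); rc=R.from_rotvec(p["rotation"])
for n,(u,v) in dict(Lin=(110,275),Rin=(277,273),Lout=(78,275),Rout=(308,273)).items():
    u=180+u*.4;v=130+v*.4
    for D in (.150,.1576,.165):
        X=p["position"]+rc.apply(np.array([(u-p["cx"])/p["fx"],(v-p["cy"])/p["fy"],1])*D)
        print(n,D,"rel TCP",((X-t)*1e3).round(1),"plate",(r.inv().apply(X-o)*1e3).round(1))
for m in ([26,43,15],[0,0,20.5]):
    q=P(p)@np.r_[o+r.apply(np.array(m)/1e3),1]; print(m,((q[:2]/q[2]-[180,130])/.4).round(0))
E
```

```text
Lin 0.15 rel TCP [-19.9   7.8  24.2] plate [ 3.6  5.3 63.4]
Lin 0.1576 rel TCP [-20.2   4.2  17.4] plate [ 9.5  4.4 58.4]
Lin 0.165 rel TCP [-20.4   0.6  10.8] plate [15.2  3.6 53.5]
Rin 0.15 rel TCP [13.8 14.1 24.1] plate [ 3.3 39.6 63.2]
Rin 0.1576 rel TCP [15.3 10.7 17.3] plate [ 9.2 40.4 58.2]
Rin 0.165 rel TCP [16.7  7.4 10.7] plate [14.9 41.3 53.3]
Lout 0.15 rel TCP [-26.4   6.7  24.2] plate [ 3.6 -1.3 63.4]
Lout 0.1576 rel TCP [-27.    3.   17.4] plate [ 9.5 -2.5 58.4]
Lout 0.165 rel TCP [-27.5  -0.6  10.7] plate [15.2 -3.6 53.5]
Rout 0.15 rel TCP [20.  15.1 24.2] plate [ 3.3 45.9 63.2]
Rout 0.1576 rel TCP [21.8 11.8 17.3] plate [ 9.2 47.1 58.2]
Rout 0.165 rel TCP [23.6  8.6 10.7] plate [14.9 48.3 53.4]
[26, 43, 15] [268. 192.]
[0, 0, 20.5] [102. 131.]
```

```bash
python3 - <<'E'
from h import *
from plant import sensors
s=sensors.get_state(); t=s["position"]; rt=R.from_rotvec(s["orientation"]); print(rt.as_matrix().round(2))
ims=[]
for n,(x0,y0,w,h) in dict(wrist=(190,170,120,180),side=(215,160,60,90)).items():
    p=vision.camera_params(n); f=vision.grab_frame(n)[y0:y0+h,x0:x0+w]; k=600/h
    im=cv2.resize(f,(400,600),interpolation=cv2.INTER_CUBIC)
    for sy in (-1,1):
        for sx,col in ((-11,(255,0,0)),(11,(0,255,0))):
            for z in (.014,-.02):
                q=P(p)@np.r_[t+rt.apply([sx/1e3,sy*.018,z]),1]; c=((q[:2]/q[2]-[x0,y0]+.5)*k)
                print(n,sy,sx,z,c.round(0)); cv2.circle(im,tuple(c.astype(int).tolist()),4,col,-1 if z>0 else 1)
    ims.append(im)
cv2.imwrite("pics/w3.png",np.hstack(ims)[:,:,::-1])
E
```

```text
[[-0.17  0.99  0.  ]
 [ 0.99  0.17 -0.  ]
 [-0.    0.   -1.  ]]
wrist -1 -11 0.014 [141. 244.]
wrist -1 -11 -0.02 [124. 343.]
wrist -1 11 0.014 [138. 141.]
wrist -1 11 -0.02 [119. 223.]
wrist 1 -11 0.014 [322. 244.]
wrist 1 -11 -0.02 [342. 343.]
wrist 1 11 0.014 [326. 141.]
wrist 1 11 -0.02 [347. 223.]
side -1 -11 0.014 [237. 414.]
side -1 -11 -0.02 [236. 351.]
side -1 11 0.014 [208. 376.]
side -1 11 -0.02 [207. 312.]
side 1 -11 0.014 [322. 379.]
side 1 -11 -0.02 [323. 315.]
side 1 11 0.014 [292. 341.]
side 1 11 -0.02 [293. 278.]
```

View pics/w3.png

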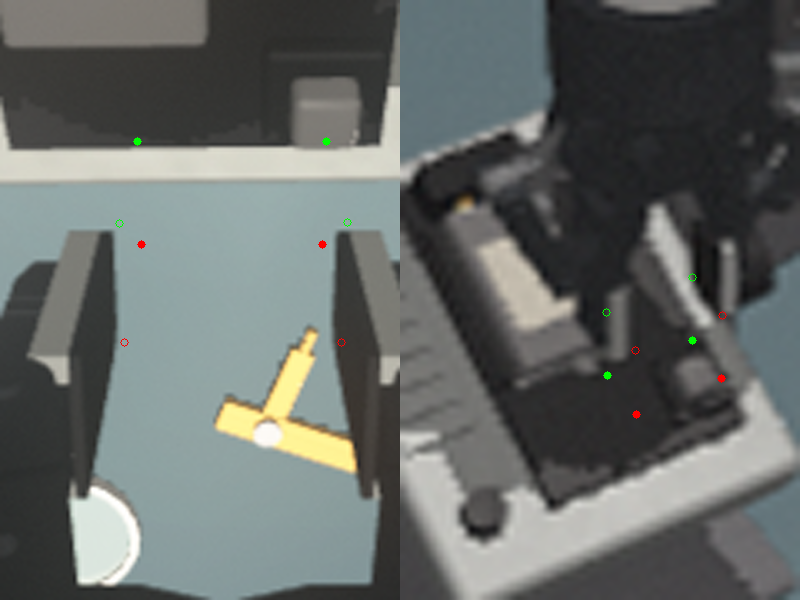

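Both views agree on where the pads stand laterally, inner faces around y≈3.5 and 40 on the plate. They also show the tips higher than nominal. I therefore approach by touch in small steps, watching the force.

```bash
python3 -m jog '{"gripper":[36,36,36],"dp":[[0,0,-2],[0,0,-4],[0,0,-4]],"roll":[0,0,0]}'|egrep "pos|cont"
python3 -m jog '{"gripper":[36,36,36],"dp":[[0,0,-1.5],[0,0,-3],[0,0,-3]],"roll":[0,0,0]}'|egrep "pos|cont"
python3 -m jog '{"gripper":[36,36,36],"dp":[[0,0,-1.5],[0,0,-3],[0,0,-3]],"roll":[0,0,0]}'|egrep "pos|cont"
```

```text
position: [0.5635, -0.1031, 0.1771]
contact_force: [0.0, -0.6, 0.2]
position: [0.5635, -0.1031, 0.1739]
contact_force: [-0.6, -0.0, 0.5]
position: [0.5635, -0.1032, 0.171]
contact_force: [-0.6, 0.5, -0.2]
```

```bash
python3 -m jog '{"gripper":[36,36,36],"dp":[[0,0,-1.5],[0,0,-3],[0,0,-3]],"roll":[0,0,0]}'|egrep "pos|cont"
python3 -m jog '{"gripper":[36,36,36],"dp":[[0,0,-1.5],[0,0,-3],[0,0,-3]],"roll":[0,0,0]}'|egrep "pos|cont"
python3 - <<'E'
from h import *
from plant import sensors
s=sensors.get_state(); t=s["position"]; rt=R.from_rotvec(s["orientation"]); print(t)
ims=[]
for n,(x0,y0,w,h) in dict(wrist=(190,170,120,180),side=(215,160,60,90)).items():
    p=vision.camera_params(n); f=vision.grab_frame(n)[y0:y0+h,x0:x0+w]; k=600/h
    im=cv2.resize(f,(400,600),interpolation=cv2.INTER_CUBIC)
    for sy in (-1,1):
        for sx,col in ((-11,(255,0,0)),(11,(0,255,0))):
            for z in (.00,-.012):
                q=P(p)@np.r_[t+rt.apply([sx/1e3,sy*.018,z]),1]; c=((q[:2]/q[2]-[x0,y0]+.5)*k)
                cv2.circle(im,tuple(c.astype(int).tolist()),4,col,-1 if z>-.006 else 1)
    ims.append(im)
cv2.imwrite("pics/w4.png",np.hstack(ims)[:,:,::-1])
E
```

```text
position: [0.5635, -0.1031, 0.168]
contact_force: [-0.5, 0.5, 0.0]
position: [0.5635, -0.1031, 0.165]
contact_force: [-0.3, 0.6, -0.2]
[ 0.56350343 -0.10310172  0.16500874]
```

View pics/w4.png

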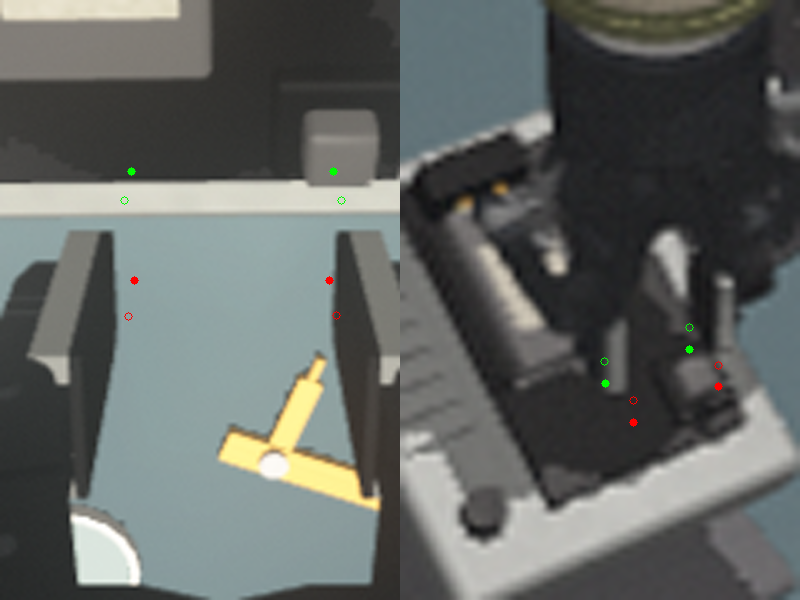

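The tips still clear the button: right tip at side (725,352), button at (700,375). They line up with the button and the battery's centreline, so I continue down by touch.

```bash
python3 -m jog '{"gripper":[36,36,36],"dp":[[0,0,-2],[0,0,-4],[0,0,-4]],"roll":[0,0,0]}'|egrep "pos|cont"
python3 -m jog '{"gripper":[36,36,36],"dp":[[0,0,-1.5],[0,0,-3],[0,0,-3]],"roll":[0,0,0]}'|egrep "pos|cont"
python3 -m jog '{"gripper":[36,36,36],"dp":[[0,0,-1],[0,0,-2],[0,0,-2]],"roll":[0,0,0]}'|egrep "pos|cont"
```

```text
position: [0.5634, -0.1031, 0.1609]
contact_force: [-0.1, -0.0, -0.7]
position: [0.5635, -0.1031, 0.158]
contact_force: [0.6, 0.4, 0.1]
position: [0.5636, -0.1032, 0.1562]
contact_force: [-0.5, 0.1, 0.2]
```

```bash

python3 -m jog '{"gripper":[36,36,36],"dp":[[0,0,-1.5],[0,0,-3],[0,0,-3]],"roll":[0,0,0]}'|egrep "pos|cont"
python3 -m jog '{"gripper":[36,36,36],"dp":[[0,0,-1],[0,0,-2],[0,0,-2]],"roll":[0,0,0]}'|egrep "pos|cont"
python3 - <<'E'
from h import *
ims=[]
for n,(x0,y0,w,h) in dict(wrist=(190,130,120,180),side=(215,160,60,90)).items():
    f=vision.grab_frame(n)[y0:y0+h,x0:x0+w]
    ims.append(cv2.resize(f,(400,600),interpolation=cv2.INTER_CUBIC))
cv2.imwrite("pics/w5.png",np.hstack(ims)[:,:,::-1])
E
```

```text
position: [0.5635, -0.1031, 0.153]
contact_force: [-0.0, -0.1, -0.1]
position: [0.5635, -0.1032, 0.1511]
contact_force: [0.5, -0.5, 1.3]
```

View pics/w5.png

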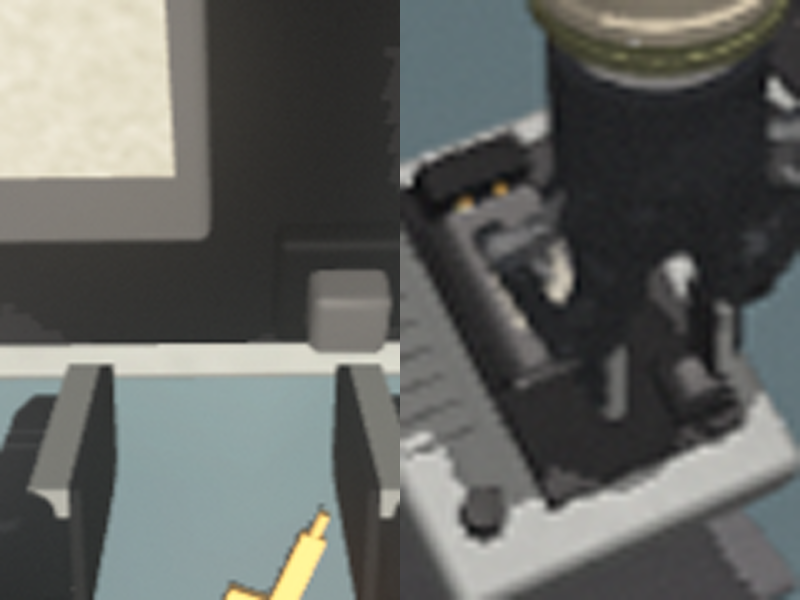

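```bash
python3 - <<'E'
from h import *
from plant import sensors
s=sensors.get_state(); t=s["position"]; rt=R.from_rotvec(s["orientation"]); print(t)
pw,ps=vision.camera_params("wrist"),vision.camera_params("side")
o=np.array([.5348,-.0696,.150]); r=R.from_euler("ZY",[9.85-90,22],degrees=True); rc=R.from_rotvec(pw["rotation"])
for v in (310,330,350):
    X,e=tri([[190+116*.3,170+v*.3]],[[215+228*.15,160+415*.15]],pw,ps)
    print(v,"tool mm",(rt.inv().apply(X-t)*1e3).round(1),"err px",e.round(1),"plate",(r.inv().apply(X-o)*1e3).round(1))
# uphill inner tip corners at candidate tool z
for u,v in ((113,232),(335,232)):
  d=rt.inv().apply(rc.apply([(190+u*.3-pw["cx"])/pw["fx"],(170+v*.3-pw["cy"])/pw["fy"],1])); c=rt.inv().apply(pw["position"]-t)
  for z in (.014,0,-.010,-.016,-.022):
    X=c+d*(z-c[2])/d[2]; print(u,"z",z,"tool",(X*1e3).round(1),"plate",(r.inv().apply(t+rt.apply(X)-o)*1e3).round(1))
E
```

```text
[ 0.56363118 -0.10316342  0.15134273]
310 tool mm [[ -9.1 -18.7 -14.3]] err px [1.8] plate [[37.9  4.  32.1]]
330 tool mm [[-11.1 -19.3 -16.7]] err px [0.3] plate [[38.8  3.4 35.1]]
350 tool mm [[-13.1 -19.9 -19. ]] err px [1.2] plate [[39.7  2.8 38. ]]
113 z 0.014 tool [ -8.7 -23.1  14. ] plate [48.  -0.5  5.8]
113 z 0 tool [ -1.3 -21.4   0. ] plate [36.   1.3 16. ]
113 z -0.01 tool [  3.9 -20.1 -10. ] plate [27.4  2.6 23.3]
113 z -0.016 tool [  7.  -19.3 -16. ] plate [22.2  3.3 27.7]
113 z -0.022 tool [ 10.2 -18.6 -22. ] plate [17.1  4.1 32.1]
335 z 0.014 tool [-8.7 20.7 14. ] plate [48.1 43.4  5.8]
335 z 0 tool [-1.4 19.   0. ] plate [36.  41.6 16. ]
335 z -0.01 tool [  3.9  17.7 -10. ] plate [27.4 40.4 23.3]
335 z -0.016 tool [  7.   16.9 -16. ] plate [22.2 39.6 27.7]
335 z -0.022 tool [ 10.1  16.2 -22. ] plate [17.1 38.8 32.1]
```

Triangulation puts the tips about 16 mm above the reported TCP and the uphill edge 7 mm uphill of it. Contact should come at TCP z ≈ 0.138. I shift 4 mm uphill so the edge meets the button's middle, then go on by touch.

```bash

python3 -m jog '{"gripper":[36,36,36,36,36],"dp":[[-0.3,2,-1],[-0.7,4,-3],[-0.7,4,-6],[-0.7,4,-8],[-0.7,4,-8]],"roll":[0,0,0,0,0]}'|egrep "pos|cont"
python3 -m jog '{"gripper":[36,36,36],"dp":[[0,0,-1],[0,0,-2],[0,0,-2]],"roll":[0,0,0]}'|egrep "pos|cont"
python3 -m jog '{"gripper":[36,36,36],"dp":[[0,0,-1],[0,0,-2],[0,0,-2]],"roll":[0,0,0]}'|egrep "pos|cont"
```

```text
position: [0.5626, -0.099, 0.1427]
contact_force: [0.7, 1.4, 0.5]
position: [0.5629, -0.0992, 0.1412]
contact_force: [0.2, -0.3, 1.1]
position: [0.5629, -0.0991, 0.1392]
contact_force: [0.1, -0.5, -0.5]
```

```bash

python3 -m jog '{"gripper":[36,36,36],"dp":[[0,0,-1],[0,0,-2],[0,0,-2]],"roll":[0,0,0]}'|egrep "pos|cont"
python3 -m jog '{"gripper":[36,36,36],"dp":[[0,0,-1],[0,0,-2],[0,0,-2]],"roll":[0,0,0]}'|egrep "pos|cont"
python3 - <<'E'
from h import *
ims=[]
for n,(x0,y0,w,h) in dict(wrist=(190,130,120,180),side=(215,160,60,90)).items():
    f=vision.grab_frame(n)[y0:y0+h,x0:x0+w]
    ims.append(cv2.resize(f,(400,600),interpolation=cv2.INTER_CUBIC))
cv2.imwrite("pics/w6.png",np.hstack(ims)[:,:,::-1])
E
```

```text
position: [0.5632, -0.0991, 0.1376]
contact_force: [-0.5, -0.1, 3.4]
position: [0.5633, -0.0989, 0.1356]
contact_force: [-0.2, 0.7, 4.6]
```

View pics/w6.png

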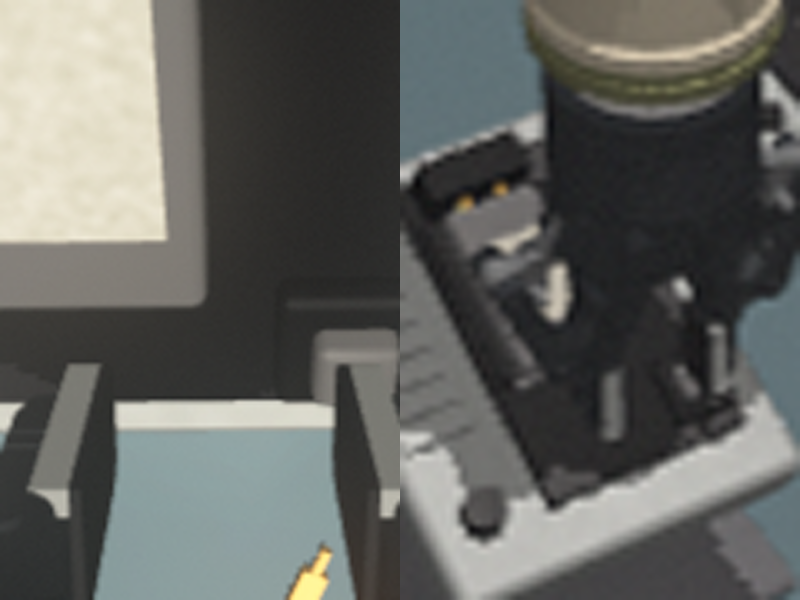

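The right finger sits on the button, wrist (350,370), and contact began at TCP z ≈ 0.138 as predicted. The left finger stands below the battery's end. Pressing now.

```bash

python3 -m jog '{"gripper":[36,36,36,36],"dp":[[0,0,-1.5],[0,0,-3],[0,0,-4],[0,0,-4]],"roll":[0,0,0,0]}'
python3 - <<'E'
from h import *
f=vision.grab_frame("wrist"); np.save("w7.npy",f); f=f[130:310,190:310]; g=vision.grab_frame("side")[160:250,215:275]
cv2.imwrite("pics/w7.png",np.hstack([cv2.resize(a,(400,600),interpolation=cv2.INTER_CUBIC) for a in (f,g)])[:,:,::-1])
E
```

```text
t: 7.45
position: [0.5635, -0.0992, 0.1317]
orientation: [2.022, 2.403, 0.001]
contact_force: [-0.1, 0.9, 6.0]
finger_gap: 0.422
grip_force: 2.9
```

View pics/w7.png

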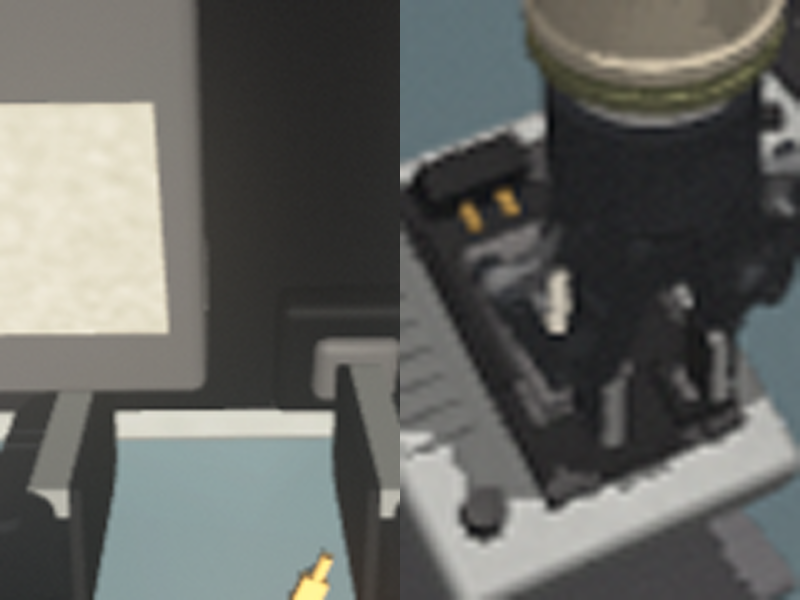

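The battery has slid out, contacts showing at side (470,215), and rests against the left finger at wrist (75,390). The button is held in. I'll check that it stays put and where its end is.

```bash

python3 -m jog '{"gripper":[36,36,36,36,36,36],"dp":[[0,0,0],[0,0,0],[0,0,0],[0,0,0],[0,0,0],[0,0,0]],"roll":[0,0,0,0,0,0]}'
python3 - <<'E'
from h import *
p=vision.camera_params("wrist"); f=vision.grab_frame("wrist"); g=np.load("w7.npy")
print("change",np.abs(f.astype(int)-g).mean(), np.abs(f[130:260,150:255].astype(int)-g[130:260,150:255]).max())
o=np.array([.5348,-.0696,.150]); r=R.from_euler("ZY",[9.85-90,22],degrees=True)
d=r.inv().apply(R.from_rotvec(p["rotation"]).apply([(190+45-p["cx"])/p["fx"],(130+388*.3-p["cy"])/p["fy"],1])); c=r.inv().apply(p["position"]-o)
print("front top edge plate mm",((c+d*(.0205-c[2])/d[2])*1e3).round(1))
E
```

```text
t: 8.05
position: [0.5635, -0.0992, 0.1318]
orientation: [2.022, 2.403, 0.001]
contact_force: [-0.4, 0.6, 6.4]
finger_gap: 0.426
grip_force: 2.8
change 0.8545447455512153 62
front top edge plate mm [16.4 11.  20.5]
```

```bash
python3 -c "
from plant import robot
print(robot.close_job())"
```

```text
the job is handed in; nothing more can be done
None
```

I pressed the release button with the right finger and the battery slid out; the left finger is holding it with its end about 16–20 mm down the plate, short of the lower edge at 46 mm, and the job is handed in after about 8 s.

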